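# Load-test a battery pack and hold the sprung load dial on full

### The arm

A 6-joint arm with a two-finger parallel gripper is mounted at the origin on the work surface. World frame = base frame: x ahead of the robot, y to its left, z up, the work surface at z = 0. Lengths are in m, angles in degrees, forces in N, time in s.
With the tool pointing down it reaches from about 0.375 to 0.9 m from the base axis. Payload 3.1 kg.
Tool frame: the origin (TCP) lies where the fingers leave the gripper's body, on its centre line; the fingertips stand bot.tips_ahead ahead of it and the grasp point (between the pads) lies 51 mm ahead of it (bot.tips_ahead is the distance from the TCP to the fingertips, in m); z points along the fingers, x is the direction in which the jaws open and shut, and the axes are right-handed (so a half turn about z gives the same grasp; the last joint's range is limited). The gripper opens to 87 mm and grips with 3 to 60 N. Pads are 19 mm wide; open, the fingers measure 117 mm over their backs; the gripper's body (75 mm by 190 mm) begins 51 mm behind the grasp point.
Start: joints at [-85.972, 30.224, 82.088, -0, 67.689, -10.227], TCP at [0.154, -0.606, 0.292] pointing down, gripper open.
Joint ranges: [-176.69, 176.69], [-43.24, 126.21], [12.49, 139.97], [-82, 262], [0, 151.66], [-163.58, 163.58]. Speed limits (degrees/s): [159.86, 159.86, 180, 180, 180, 180].

### API

Orientations are given as a 3x3 rotation matrix whose columns are the frame's x, y, z axes.
In Python, from rig import bot, vision, nets gives the robot as it stands.
- The arm moves only by the tool play_rows, never from a script. Its argument "series" is a list of rows, each an object of numbers: "tx", "ty", "tz": the shift along the world's x, y, z as a fraction of full scale; "turn": the turn about the world's z as a fraction of full scale. A call has 1 to 10 rows; each row shifts and turns the commanded pose from where the row before left it; what a row does not reach is not made up. Full scale, the value 1, is 0.8 m for a shift and 60 degrees for a turn. A row lasts 1/10 s, in which the tool goes at most 50 mm and 8.59 degrees, less where a joint would pass 70% of its speed; a pose out of reach is approached as far as the arm can. A call with a number of a shift or a turn outside -1 to 1 is refused whole. A call with a gripper value outside its range is refused whole. "gripper" is the opening, from 0 (shut) to 1 (fully open), set as the call begins (left out, the last holds). The fingers move at their own pace and stop on an object; the grip force is fixed at half the most. Time passes only in rows, so rows that do not move let the fingers close. It gives the time, the measured TCP pose, the force and the opening at its end, in the units of the state.
- bot.read_state(): the state, without advancing time (a new reading comes with each control period).
- vision.capture(name): name is "scene" or "top"; returns a dict with "pixels" (400x640x3 uint8, blue, green, red), "fx", "fy", "cx", "cy" (pixels), "D" ([k1, k2, p1, p2, k3] as OpenCV has them; the pictures are not rectified), "extrinsics" (4x4, takes a point from camera to world coordinates). Camera axes: x right, y down, z forward; pixel columns grow to the right and rows downward; lengths in m; the calibration is good to about 2 mm. A picture is of the moment at which its call begins. There is no depth.
- bot.hand_in(): hands the job in, once; it reports no verdict.
Trained networks look in a picture, given as the dict that the camera call returned (one of the last four; its "shot" number tells which), for a name from the list of things; names that differ only in an ending like _2 or _b are one class to them, and where a whole thing is asked for, a point or a joint stands for the part that bears it (a point fixed in the world has none). Each returns a list of dicts, best first, with "confidence" (0 to 1); they miss things now and then, are a little off and sometimes report something else, mostly with a low value. They report only what shows in the picture. A call takes as long as a camera call. They do not tell look-alikes from the thing itself.
- nets.look_for(picture, query): "at" ([column, row] as shares, 0 to 1, of the picture: columns of its width, rows of its height, amid what is visible of it).
- nets.masks_of(picture, query): "region" (400x640 bool, what is visible of it) and "at" ([column, row] as shares, 0 to 1, of the picture: columns of its width, rows of its height, amid what is visible of it).
The state is a dict: "time_s": time; "joint_positions": joint angles; "qvel": joint speeds; "tau": joint torques, N m; "position": TCP position; "tcp_rot": TCP orientation; "force": force on the tool from outside, world axes, zero at the start; "moment": the same for the moment, N m; "opening": opening from 0.0 (shut) to 1.0 (fully open).
Only numpy, scipy, OpenCV 4.12 (cv2) and the standard library are available. Lean on these libraries where they do the work, as an engineer would, in place of code of your own. Each camera call takes 0.05 s, during which the arm holds its last target.

### The job

Press the grey battery pack down into the well of the blue-topped battery tester until its cap sits flush on the deck, with the load dial still at off, and let go of it. Then turn the black load dial clockwise past its first two clicks to the third (the red mark) and hold it there against its return spring for at least 5 seconds, finishing while you are still holding it there with the pack home. Leave the bowl, the funnel and the ratchet where they are.

Things in the scene. Friction and masses are not known exactly. Their poses are not given: they have to be found in the camera images.
- tester: fixed battery load tester: box 200 (its x) x 250 (its y) x 80 mm high, grey sides, flat blue deck on top. Origin: centre of its underside on the bench; it can stand shifted and yawed. On the deck: the well (centre x -10, y +66), the load dial (axis x -22, y -64) and a flat ammeter 60 x 72 x 7 mm (centre x +58, y -12; its needle follows the dial). Nothing on it is taller than the dial knob
- well_mouth (a point): centre of the well's opening, at deck height, axes as the tester's. Inside, the well is 74 mm long (tester's x), 44 mm wide (y) and 36 mm deep: 2 mm of play on every side of the pack. In the middle of each long wall, 20 mm below the deck, a round sprung contact nose stands 4 mm out of the wall
- well_seat (a point): where the pack's origin lies once the pack is fully home: on the well's centre line, 34 mm below the deck. On its way down the pack stops on the two sprung noses about 16 mm short of home; a steady downward push of about 10 N (besides its weight) takes it past them, then it goes down easily and stays
- pack: loose battery pack, 0.26 to 0.49 kg, upright on the bench. Black lower body 70 (its x) x 40 (y) x 34 mm high, foot rounded by 4 mm; above it a grey cap 78 (x) x 48 (y) x 30 mm high, overhanging 4 mm all round, which rests on the deck when home. 64 mm high in all. Origin: centre of its underside. Grip the cap across its 48 mm. It fits the well either way round, long side along the tester's x
- dial_knob: the load dial's knob, black: skirt 48 mm across and 8 mm high on the deck, on it an upright grip bar 46 long (its x) x 12 wide (y) x 23 mm high, top 31 mm above the deck. Origin: on the vertical turning axis, at deck height. Its x axis runs along the bar to the white pointer line and turns with the dial
- dial_grip (a point): point on the dial's turning axis in the middle of the grip bar, 20 mm above the deck; axes as the knob's
- load_dial (a joint): dial angle in rad, growing clockwise seen from above. 0 = off (white mark; pointer 0.63 anticlockwise from the tester's x), clicks at 0.42 and 0.84 (yellow marks), third at 1.26 (red mark), hard stop at 1.31. It stays at no click: the spring turns it back to off when let go, with 0.05 N m near off and 0.12 N m at the third; each click adds some 0.03 N m
- bowl: white ceramic bowl, 116 mm across, 55 mm high, upright; origin: centre of its underside. Leave alone
- funnel: blue plastic funnel standing mouth down, 104 mm across at the bench, 120 mm high; origin: centre of its underside. Leave alone
- ratchet: steel socket ratchet lying along its x, about 205 mm long, 30 mm high, head at +x; origin: on the bench below its middle. Leave alone
Mind the look-alikes: they are no part of the job. What is shaped like the pack but green or orange is not meant.

How it is judged (in metres and radians):
On the way, in this order (a step that is already met when the one before it is completed fails the run):
1. the pack is fully home in the well, its cap flush on the deck, and let go, with the dial at off (z of pack in the frame of well_seat between -0.004 and 0.0035 m and horizontal distance between pack and well_seat below 0.006 m and angle between pack's own z axis and vertical below 0.06 rad and angle between the x axis of pack and the x axis of tester, either way round below 0.12 rad and value of joint load_dial below 0.2 rad and contact force between the fingers and pack below 0.1 N), for 0.2 s.
2. the fingers hold the dial at its third click for 5 s, the pack still home (z of pack in the frame of well_seat between -0.004 and 0.0035 m and horizontal distance between pack and well_seat below 0.006 m and angle between pack's own z axis and vertical below 0.06 rad and angle between the x axis of pack and the x axis of tester, either way round below 0.12 rad and value of joint load_dial above 1.16 rad and contact force between the fingers and dial_knob above 0.3 N), for 5 s.
At the end, for the whole second after the job is handed in: The fingers are still on the dial knob (over 0.3 N) and hold it at its third click (over 1.16 rad), at rest; the pack, not touched by the robot, is fully home in the well: within 3.5 mm of its seat in height, 6 mm sideways, level to 0.06 rad and in line with the well (all of step 2 and velocity of joint load_dial between -0.1 and 0.1 rad/s and contact force between each of the arm, the fingers and pack below 0.1 N); the arm keeps its last pose, push and grip.
It fails at once if a bystander is pushed more than 30 mm or tipped (distance of any of bowl, funnel, ratchet from where it was at the start of the episode above 0.03 m or angle between any of bowl, funnel, ratchet's own z axis and vertical above 0.5 rad).
It also fails if it takes over 67 s, if anything falls off the work surface, if the arm or the gripper's body presses on something with over 40 N, if the wrist force passes 120 N, or if a joint passes its speed limit or range.

## Working session

There is one attempt and no reset: what is moved stays moved. The work goes in short steps, Python scripts to look and compute and a tool call to move; the robot and the scene stay as the last step left them, time stands still between calls to the robot, and variables do not carry over. Pictures are saved under pics/ and viewed, and the job is handed in when it is done.

Besides the shell and the picture viewer there is one more tool, called after ">>>" as a command line: name --argument value ..., lists and objects as JSON in quotes. play_rows: Moves the arm, as the interface text tells. Shift numbers are shares of 0.8 m and turn numbers shares of 60 degrees, none past 1 either way. Its arguments: {"type":"object","properties":{"series":{"type":"array"},"gripper":{"type":"number"}},"required":["series"]}

```bash
mkdir -p pics; ls
python3 - <<'E'
from rig import bot, vision, nets
import cv2
for n in ("scene","top"):
    p=vision.capture(n); cv2.imwrite(f"pics/{n}0.png",p["pixels"]); print(n,p["fx"],p["fy"],p["cx"],p["cy"],p["D"]);print(p["extrinsics"])
    for q in ("pack","tester","dial_knob","bowl","funnel","ratchet"):
        print(q,[(round(d["confidence"],2),round(d["at"][0]*640),round(d["at"][1]*400)) for d in nets.look_for(p,q)])
s=bot.read_state();print(s,bot.tips_ahead)
E
```

```text
pics
scene 431.7529389770399 431.7529389770399 313.40537005216197 197.110061242565 [-0.10830718  0.          0.          0.          0.        ]
[[-0.76488319  0.42150206 -0.48712393  1.02981657]
 [ 0.6441284   0.50894856 -0.57102537  0.60141716]
 [ 0.00723265 -0.75053806 -0.66078764  0.81304398]
 [ 0.          0.          0.          1.        ]]
pack [(0.93, 285, 136), (0.74, 246, 146), (0.74, 356, 347), (0.61, 271, 159)]
tester [(0.68, 304, 237)]
dial_knob [(0.55, 302, 202), (0.44, 356, 345)]
bowl [(0.63, 426, 281), (0.52, 302, 203)]
funnel [(0.88, 356, 345)]
ratchet [(0.87, 185, 193)]
top 437.665792839431 437.665792839431 323.6423137159604 195.0575305791247 [-0.02978234  0.          0.          0.          0.        ]
[[ 0.01650657 -0.99662142  0.08045666  0.44277501]
 [-0.99986267 -0.01633437  0.00279806 -0.00200952]
 [-0.0014744  -0.0804918  -0.99675418  1.26432448]
 [ 0.          0.          0.          1.        ]]
pack [(0.9, 426, 234), (0.85, 462, 273), (0.78, 466, 225)]
tester [(0.67, 317, 187)]
dial_knob [(0.62, 337, 202)]
bowl [(0.91, 209, 226)]
funnel [(0.6, 218, 151)]
ratchet [(0.68, 443, 151)]
{'time_s': 0.7, 'joint_positions': array([-8.59733934e+01,  3.02201727e+01,  8.20874179e+01, -1.15702521e-03,
        6.76886850e+01, -1.02284147e+01]), 'qvel': array([ 0.05271042,  0.0111104 , -0.0339428 ,  0.02724519,  0.0589026 ,
       -0.02402569]), 'tau': array([ 2.02576002e-04, -4.39860678e+01, -1.76952642e+01,  6.35385420e-02,
        5.04567905e-02, -1.29498085e-05]), 'position': array([ 0.15390989, -0.60573269,  0.29228574]), 'tcp_rot': array([[ 2.46245663e-01, -9.69207446e-01, -1.40714433e-05],
       [-9.69207444e-01, -2.46245662e-01, -6.61547865e-05],
       [ 6.06526798e-05,  2.99284768e-05, -9.99999998e-01]]), 'force': array([-0.7326946 ,  0.46372097,  0.22336277]), 'moment': array([ 4.79113030e-02, -4.91959987e-05,  5.99279650e-02]), 'opening': 1.0029390324543253} 0.0697
```

View pics/scene0.png

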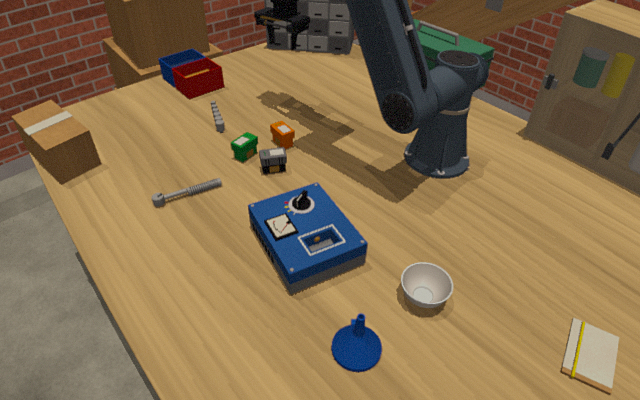

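View pics/top0.png

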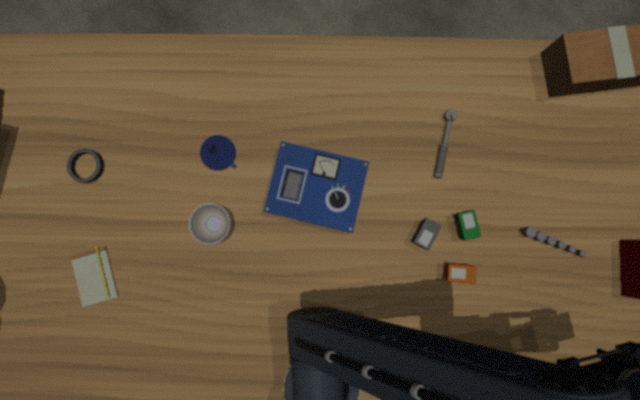

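Run:
```python
import cv2
i=cv2.imread("pics/top0.png")
cv2.imwrite("pics/top_tester.png",cv2.resize(i[120:270,240:400],None,fx=3.9,fy=3.9,interpolation=cv2.INTER_CUBIC))
cv2.imwrite("pics/top_packs.png",cv2.resize(i[190:310,390:510],None,fx=5,fy=5,interpolation=cv2.INTER_CUBIC))
i=cv2.imread("pics/scene0.png")
cv2.imwrite("pics/sc_packs.png",cv2.resize(i[100:190,210:330],None,fx=6,fy=6,interpolation=cv2.INTER_CUBIC))
```

```text
(no output)
```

View pics/top_tester.png

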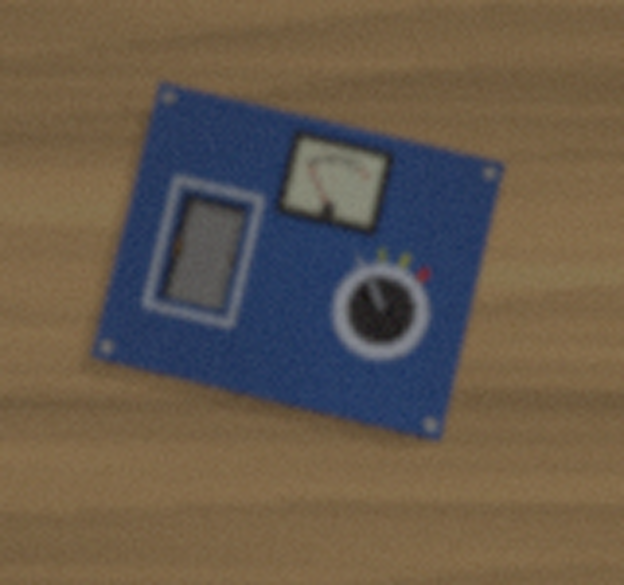

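View pics/top_packs.png

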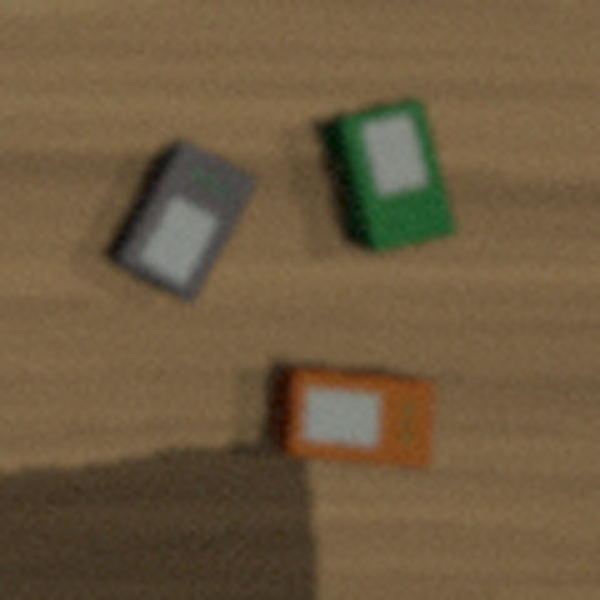

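View pics/sc_packs.png

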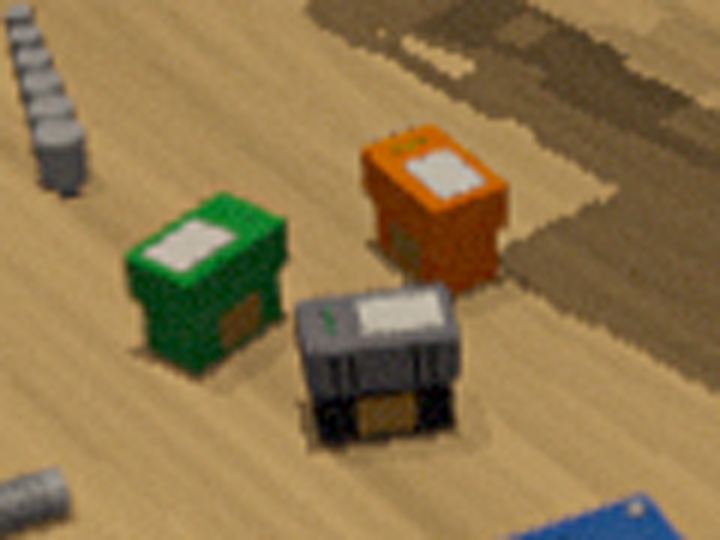

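The top view shows three pack-shaped things: grey (426,234), green (466,225) and orange (461,273). In the scene view they are at (273,160), (246,146) and (283,134). Grey cap with a black body matches the description, so I choose (426,234), and the crops confirm it. The tester is at (317,187), with the well on its left and the dial at (337,200) pointing at the white mark.

```bash
cat > h.py <<'E'
import numpy as np, cv2
from scipy.optimize import minimize
def proj(p,X):
    T=np.linalg.inv(p["extrinsics"]); K=np.array([[p["fx"],0,p["cx"]],[0,p["fy"],p["cy"]],[0,0,1.]])
    return cv2.projectPoints(np.asarray(X,float).reshape(-1,1,3),cv2.Rodrigues(T[:3,:3])[0],T[:3,3].copy(),K,np.asarray(p["D"],float))[0].reshape(-1,2)
def ray(p,uv,z):
    K=np.array([[p["fx"],0,p["cx"]],[0,p["fy"],p["cy"]],[0,0,1.]])
    n=cv2.undistortPoints(np.array([[uv]],float),K,np.asarray(p["D"],float))[0,0]
    E=p["extrinsics"]; d=E[:3,:3]@np.array([n[0],n[1],1]); o=E[:3,3]
    return o+d*(z-o[2])/d[2]
def box(lx,ly,z0,z1):
    return np.array([[sx*lx/2,sy*ly/2,z] for sx in(-1,1) for sy in(-1,1) for z in(z0,z1)])
def place(X,x,y,a,z=0):
    c,s=np.cos(a),np.sin(a); R=np.array([[c,-s,0],[s,c,0],[0,0,1]])
    return X@R.T+[x,y,z]
def sil(p,boxes,pose,z=0,S=4):
    m=np.zeros((400*S,640*S),np.uint8)
    for b in boxes:
        uv=proj(p,place(b,*pose,z)); h=cv2.convexHull(np.round((uv+.5)*S*16).astype(np.int32)-8)
        cv2.fillConvexPoly(m,h,255,shift=4)
    return cv2.resize(m,(640,400),interpolation=cv2.INTER_AREA)/255.
def fit(pms,boxes,x0,z=0):
    def c(v):
        return sum(np.abs(sil(p,boxes,(v[0],v[1],v[2]),z)-m).sum()/m.sum() for p,m in pms)
    best=minimize(c,x0,method="Nelder-Mead",options=dict(initial_simplex=np.array([x0]+[np.array(x0)+d for d in ([.012,0,0],[0,.012,0],[0,0,.15])]),xatol=1e-5,fatol=1e-5,maxiter=200))
    return best.x,best.fun
PACK=[box(.07,.04,0,.034),box(.078,.048,.034,.064)]
TEST=[box(.2,.25,0,.08)]
E
python3 - <<'E'
from rig import vision,nets
import numpy as np,cv2,pickle
from h import *
ps={}
for n in("top","scene"):
    p=vision.capture(n); ms={}
    for q in("pack","tester"):
        for d in nets.masks_of(p,q):
            print(n,q,round(d["confidence"],2),np.array(d["at"])*[640,400],d["region"].sum()); ms.setdefault(q,[]).append(d)
    ps[n]=(p,ms)
pickle.dump(ps,open("ps.pkl","wb"))
print(ray(ps["top"][0],(426,234),.064),ray(ps["top"][0],(317,187),.08))
E
```

```text
top pack 0.98 [467.2  222.52] 623
top pack 0.9 [464.704 271.48 ] 560
top pack 0.62 [424.512 233.8  ] 510
top tester 0.9 [319.104 189.52 ] 6746
scene pack 0.87 [244.928 146.4  ] 658
scene pack 0.66 [271.808 159.4  ] 625
scene pack 0.58 [281.92 132.32] 537
scene tester 0.89 [302.528 236.52 ] 8219
[ 0.43737384 -0.2804184   0.064     ] [0.56005258 0.01973568 0.08      ]
```

```bash
python3 - <<'E'
import numpy as np,cv2,pickle
from h import *
ps=pickle.load(open("ps.pkl","rb"))
T,S=ps["top"],ps["scene"]
def near(l,c): return min(l,key=lambda d:np.hypot(*(np.array(d["at"])*[640,400]-c)))["region"].astype(float)
pk=[(T[0],near(T[1]["pack"],(425,234))),(S[0],near(S[1]["pack"],(272,160)))]
te=[(T[0],near(T[1]["tester"],(319,189))),(S[0],near(S[1]["tester"],(302,236)))]
for nm,pm,b,x0 in(("pack",pk,PACK,[.437,-.275,-.54]),("tester",te,TEST,[.56,.02,-.22])):
    for sub in(pm,pm[:1],pm[1:]):
        v,f=fit(sub,b,x0); print(nm,v.round(4),np.degrees(v[2]).round(2),round(f,3))
        if sub is pm: res=v
    if nm=="tester": tv=res
    else: pv=res
# refine with visible colours: overlays
wd=[[sx*.037-.01,sy*.022+.066,.08] for sx,sy in((1,1),(1,-1),(-1,-1),(-1,1))]
for n,(p,_) in ps.items():
    im=cv2.resize(p["pixels"],None,fx=4,fy=4,interpolation=cv2.INTER_CUBIC)
    def dr(X,c,cl=True):
        cv2.polylines(im,[np.round((proj(p,X)+.5)*4).astype(np.int32)],cl,c,1)
    dr(place(np.array(wd),*tv),(0,255,0))
    dr(place(np.array([[.1,.125,.08],[.1,-.125,.08],[-.1,-.125,.08],[-.1,.125,.08]]),*tv),(0,255,255))
    dr(place(np.array([[-.022+.024*np.cos(a),-.064+.024*np.sin(a),.088] for a in np.linspace(0,6.28,30)]),*tv),(0,255,0))
    dr(place(np.array([[.058+sx*.03,-.012+sy*.036,.087] for sx,sy in((1,1),(1,-1),(-1,-1),(-1,1))]),*tv),(255,0,255))
    for z in(.034,.064): dr(place(np.array([[sx*.039,sy*.024,z] for sx,sy in((1,1),(1,-1),(-1,-1),(-1,1))]),*pv),(0,255,0))
    for nm,c,h in(("t",tv,(110,90)),("p",pv,(60,60))):
        u=(proj(p,[[c[0],c[1],.06]])[0]*4).astype(int)
        k=2*h[0]
        cv2.imwrite(f"pics/ov_{n}_{nm}.png",im[max(0,u[1]-k):u[1]+k,max(0,u[0]-k-40):u[0]+k+40])
E
cd pics; python3 -c "
import cv2,numpy as np
for k in 'tp':
    a,b=cv2.imread(f'ov_top_{k}.png'),cv2.imread(f'ov_scene_{k}.png')
    h=min(len(a),len(b)); m=np.hstack([a[:h],b[:h]]); s=min(800/m.shape[1],1.3); cv2.imwrite(f'ov_{k}.png',cv2.resize(m,None,fx=s,fy=s))"
```

```text
pack [ 0.4398 -0.2833 -0.4848] -27.78 0.29
pack [ 0.4398 -0.2851 -0.5298] -30.35 0.172
pack [ 0.4426 -0.278  -0.5006] -28.68 0.084
tester [ 0.5619  0.0226 -0.2163] -12.39 0.063
tester [ 0.5613  0.0227 -0.2186] -12.52 0.016
tester [ 0.5627  0.0205 -0.2177] -12.47 0.041
```

View pics/ov_t.png

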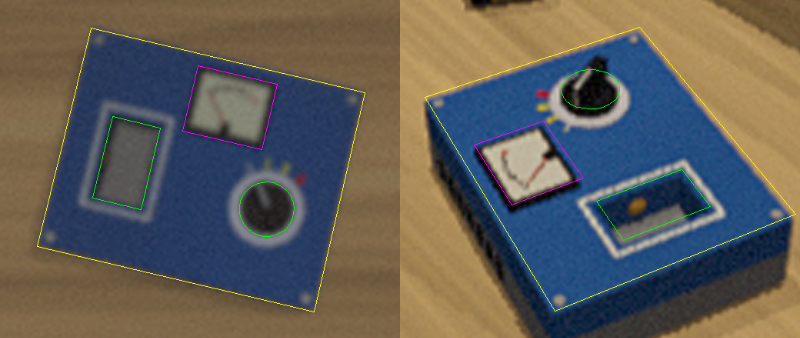

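View pics/ov_p.png

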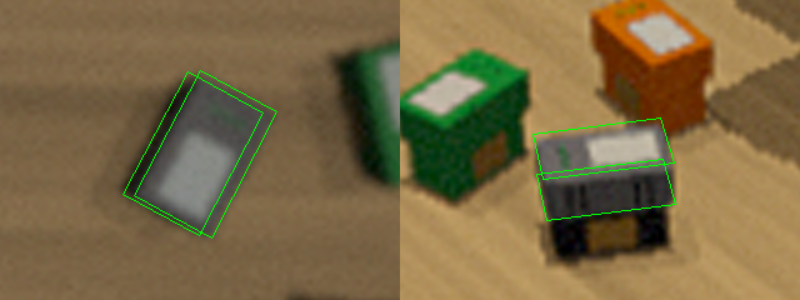

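Run:
```python
import numpy as np,cv2,pickle
from h import *
ps=pickle.load(open("ps.pkl","rb"))
out=[]
for n,(p,ms) in ps.items():
    for pv in ((.441,-.279,np.radians(-30)),(.4426,-.278,np.radians(-28.7))):
        im=cv2.resize(p["pixels"],None,fx=8,fy=8,interpolation=cv2.INTER_CUBIC)
        for z in(.034,.064): cv2.polylines(im,[np.round((proj(p,place(np.array([[sx*.039,sy*.024,z] for sx,sy in((1,1),(1,-1),(-1,-1),(-1,1))]),*pv))+.5)*8).astype(np.int32)],True,(0,255,0),1)
        u=(proj(p,[[.441,-.279,.06]])[0]*8).astype(int); out.append(im[u[1]-190:u[1]+190,u[0]-190:u[0]+190])
m=np.vstack([np.hstack(out[:2]),np.hstack(out[2:])]); cv2.imwrite("pics/pk2.png",cv2.resize(m,(600,600)))
```

```text
(no output)
```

View pics/pk2.png

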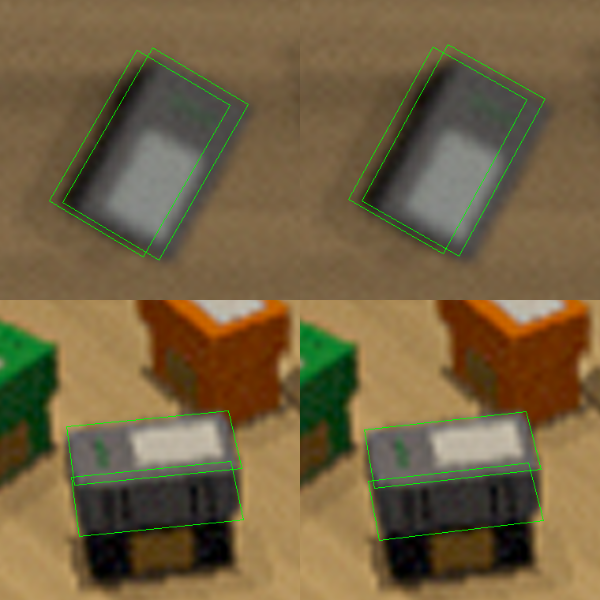

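>>> play_rows --series '[{"tx": 0.0359,"ty": 0.0406,"tz": -0.015,"turn": -0.0737},{"tx": 0.0359,"ty": 0.0406,"tz": -0.015,"turn": -0.0737},{"tx": 0.0359,"ty": 0.0406,"tz": -0.015,"turn": -0.0737},{"tx": 0.0359,"ty": 0.0406,"tz": -0.015,"turn": -0.0737},{"tx": 0.0359,"ty": 0.0406,"tz": -0.015,"turn": -0.0737},{"tx": 0.0359,"ty": 0.0406,"tz": -0.015,"turn": -0.0737},{"tx": 0.0359,"ty": 0.0406,"tz": -0.015,"turn": -0.0737},{"tx": 0.0359,"ty": 0.0406,"tz": -0.015,"turn": -0.0737},{"tx": 0.0359,"ty": 0.0406,"tz": -0.015,"turn": -0.0737},{"tx": 0.0359,"ty": 0.0406,"tz": -0.015,"turn": -0.0737}]' --gripper 1

```text
time_s: 2.0
position: [0.4423, -0.2798, 0.172]
tcp_rot: [[-0.502, -0.865, 0.001], [-0.865, 0.502, -0.001], [0.0, -0.001, -1.0]]
force: [0.9, -0.6, 0.9]
opening: 1.002
```

>>> play_rows --series '[{"tx": -0.001,"ty": -0.0005,"tz": -0.03},{"tz": -0.03},{"tz": -0.0213},{},{}]'

```text
invalid input
```

Run:
```python
from rig import vision
import cv2,numpy as np
from h import *
a=vision.capture("top");b=vision.capture("scene")
o=[]
for p in(a,b):
    u=proj(p,[[.441,-.2805,.06]])[0].astype(int); o.append(cv2.resize(p["pixels"][u[1]-50:u[1]+50,u[0]-50:u[0]+50],(400,400),interpolation=cv2.INTER_CUBIC))
cv2.imwrite("pics/g1.png",np.hstack(o))
```

```text
(no output)
```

View pics/g1.png

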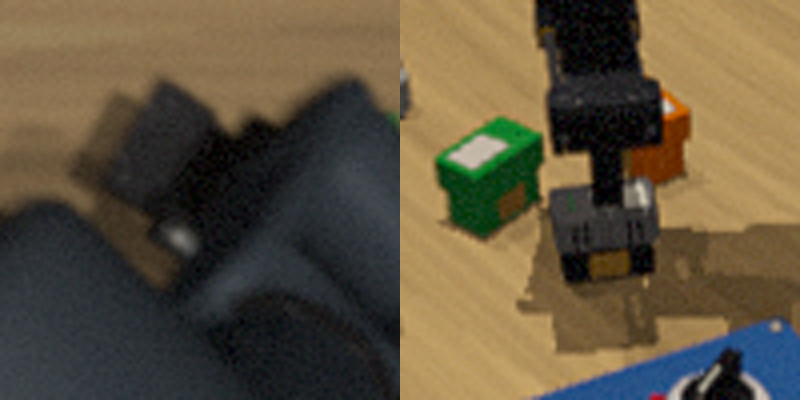

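The move was refused because of its incomplete rows, so the arm is still above. The scene crop shows the near finger in front of the cap's middle and the pack undisturbed.

>>> play_rows --series '[{"tx": -0.001,"ty": -0.0005,"tz": -0.03,"turn": 0},{"tx": 0,"ty": 0,"tz": -0.03,"turn": 0},{"tx": 0,"ty": 0,"tz": -0.02,"turn": 0},{"tx": 0,"ty": 0,"tz": 0,"turn": 0},{"tx": 0,"ty": 0,"tz": 0,"turn": 0}]'

```text
time_s: 2.6
position: [0.4402, -0.2821, 0.1085]
tcp_rot: [[-0.5, -0.866, 0.0], [-0.866, 0.5, -0.0], [0.0, -0.0, -1.0]]
force: [0.7, 0.5, -0.4]
opening: 1.001
```

>>> play_rows --series '[{"tx": 0,"ty": 0,"tz": -0.002,"turn": 0},{"tx": 0,"ty": 0,"tz": 0,"turn": 0}]'

```text
time_s: 2.8
position: [0.4406, -0.2819, 0.1075]
tcp_rot: [[-0.5, -0.866, 0.001], [-0.866, 0.5, -0.001], [0.001, -0.002, -1.0]]
force: [-0.6, 0.4, -0.4]
opening: 1.003
```

>>> play_rows --series '[{"tx": 0,"ty": 0,"tz": 0,"turn": 0},{"tx": 0,"ty": 0,"tz": 0,"turn": 0},{"tx": 0,"ty": 0,"tz": 0,"turn": 0},{"tx": 0,"ty": 0,"tz": 0,"turn": 0},{"tx": 0,"ty": 0,"tz": 0,"turn": 0},{"tx": 0,"ty": 0,"tz": 0,"turn": 0},{"tx": 0,"ty": 0,"tz": 0,"turn": 0},{"tx": 0,"ty": 0,"tz": 0,"turn": 0}]' --gripper 0.4

```text
time_s: 3.6
position: [0.4404, -0.282, 0.1069]
tcp_rot: [[-0.499, -0.866, 0.0], [-0.866, 0.499, -0.001], [0.001, -0.001, -1.0]]
force: [-2.8, -3.6, 3.0]
opening: 0.553
```

>>> play_rows --series '[{"tx": 0,"ty": 0,"tz": 0.015,"turn": 0},{"tx": 0,"ty": 0,"tz": 0.03,"turn": 0},{"tx": 0,"ty": 0,"tz": 0.045,"turn": 0},{"tx": 0,"ty": 0,"tz": 0.045,"turn": 0},{"tx": 0,"ty": 0,"tz": 0.04,"turn": 0},{"tx": 0.008,"ty": 0.025,"tz": 0,"turn": 0.03},{"tx": 0.016,"ty": 0.048,"tz": 0,"turn": 0.03},{"tx": 0.0175,"ty": 0.05,"tz": 0,"turn": 0.03},{"tx": 0.0175,"ty": 0.05,"tz": 0,"turn": 0.03},{"tx": 0.0175,"ty": 0.05,"tz": 0,"turn": 0.03}]'

```text
time_s: 4.6
position: [0.501, -0.1004, 0.2466]
tcp_rot: [[-0.357, -0.934, -0.001], [-0.934, 0.357, 0.002], [-0.001, 0.002, -1.0]]
force: [0.4, -0.3, -3.8]
opening: 0.556
```

>>> play_rows --series '[{"tx": 0.0175,"ty": 0.05,"tz": 0,"turn": 0.03},{"tx": 0.0175,"ty": 0.05,"tz": 0,"turn": 0.03},{"tx": 0.0175,"ty": 0.05,"tz": 0,"turn": 0.03},{"tx": 0.0175,"ty": 0.05,"tz": 0,"turn": 0.03},{"tx": 0.011,"ty": 0.04,"tz": -0.01,"turn": 0.023},{"tx": 0,"ty": 0,"tz": -0.03,"turn": 0},{"tx": 0,"ty": 0,"tz": -0.01,"turn": 0},{"tx": 0,"ty": 0,"tz": 0,"turn": 0},{"tx": 0,"ty": 0,"tz": 0,"turn": 0}]'

```text
time_s: 5.5
position: [0.5661, 0.0886, 0.2069]
tcp_rot: [[-0.216, -0.976, -0.001], [-0.976, 0.216, 0.0], [-0.0, 0.001, -1.0]]
force: [0.3, -0.5, -2.3]
opening: 0.552
```

Run:
```python
from rig import vision,bot
import cv2,numpy as np,pickle
from h import *
a=vision.capture("top");b=vision.capture("scene")
s=bot.read_state(); print(s["position"],s["tcp_rot"][:,0],s["force"],s["time_s"])
pickle.dump((a,b,s),open("hov.pkl","wb"))
o=[]
for p in(a,b):
    u=proj(p,[[.566,.07,.1]])[0].astype(int); o.append(cv2.resize(p["pixels"][u[1]-60:u[1]+60,u[0]-60:u[0]+60],(400,400),interpolation=cv2.INTER_CUBIC))
cv2.imwrite("pics/h1.png",np.hstack(o))
```

```text
[0.56675402 0.0883495  0.20754436] [-2.15945570e-01 -9.76405299e-01 -4.49910043e-04] [ 0.54489821 -0.26063177 -2.07074981] 5.6
```

View pics/h1.png

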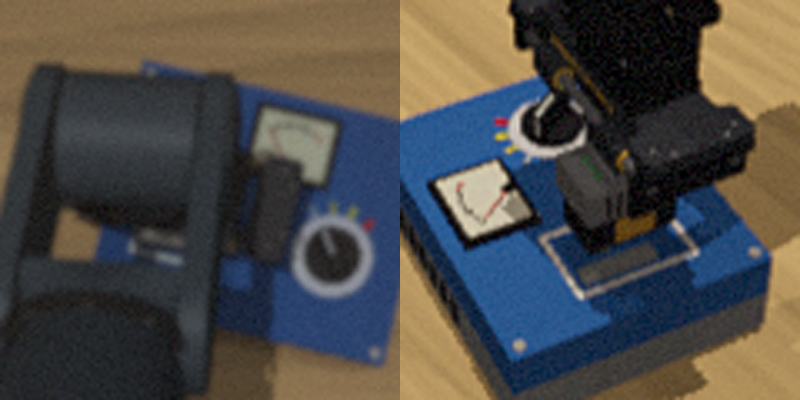

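```bash
cat >> h.py <<'E'
def overlay(p,pack,tv,ctr,h,name,F=6):
    im=cv2.resize(p["pixels"],None,fx=F,fy=F,interpolation=cv2.INTER_CUBIC)
    q=lambda lx,ly,z,ox=0,oy=0:np.array([[ox+sx*lx/2,oy+sy*ly/2,z] for sx,sy in((1,1),(1,-1),(-1,-1),(-1,1))])
    def dr(X,c): cv2.polylines(im,[np.round((proj(p,X)+.5)*F).astype(np.int32)],True,c,1)
    x,y,a,z=pack
    for lx,ly,zz in((.07,.04,0),(.07,.04,.034),(.078,.048,.034),(.078,.048,.064)): dr(place(q(lx,ly,zz),x,y,a,z),(0,255,0))
    dr(place(q(.074,.044,.08,-.01,.066),*tv),(0,0,255)); dr(place(q(.2,.25,.08),*tv),(0,255,255))
    u=(proj(p,[ctr])[0]*F).astype(int); c=im[u[1]-h:u[1]+h,u[0]-h:u[0]+h]
    cv2.imwrite(name,cv2.resize(c,(600,600)))
E
python3 - <<'E'
import pickle
from h import *
a,b,s=pickle.load(open("hov.pkl","rb"))
overlay(b,(.5666,.0885,np.radians(-12.45),.1003),(.5627,.0205,-.2177),(.566,.08,.1),260,"pics/h2.png",8)
E
```

```text
(no output)
```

View pics/h2.png

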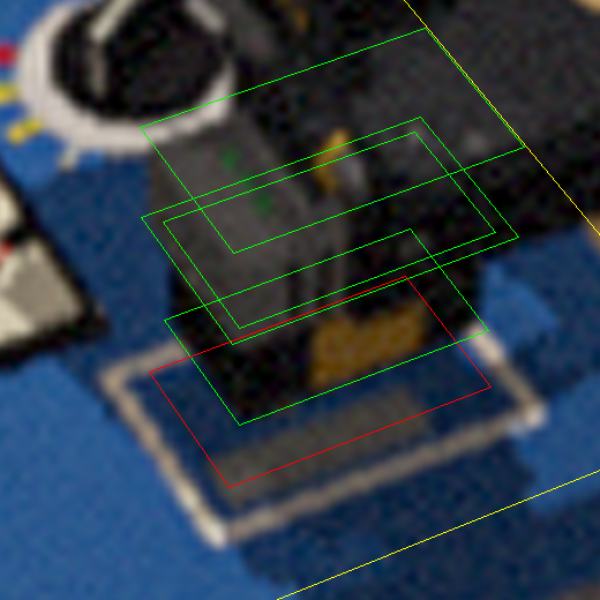

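Run:
```python
import pickle
from h import *
ps=pickle.load(open("ps.pkl","rb"))
o=[]
for n,tv in(("scene",(.5627,.0205,-.2177)),("top",(.5613,.0227,-.2186))):
    p=ps[n][0]; F=14
    im=cv2.resize(p["pixels"],None,fx=F,fy=F,interpolation=cv2.INTER_CUBIC)
    q=lambda lx,ly,z,ox=0,oy=0:np.array([[ox+sx*lx/2,oy+sy*ly/2,z] for sx,sy in((1,1),(1,-1),(-1,-1),(-1,1))])
    for X,c in((q(.074,.044,.08,-.01,.066),(0,0,255)),(q(.074,.044,.044,-.01,.066),(255,0,255)),(q(.084,.054,.08,-.01,.066),(0,255,0)),(q(.094,.064,.08,-.01,.066),(0,255,255))):
        cv2.polylines(im,[np.round((proj(p,place(X,*tv))+.5)*F).astype(np.int32)],True,c,1)
    u=(proj(p,[(.566,.0875,.08)])[0]*F).astype(int); c=im[u[1]-420:u[1]+420,u[0]-420:u[0]+420]
    cv2.imwrite(f"pics/w_{n}.png",cv2.resize(c,(590,590)))
```

```text
(no output)
```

View pics/w_scene.png

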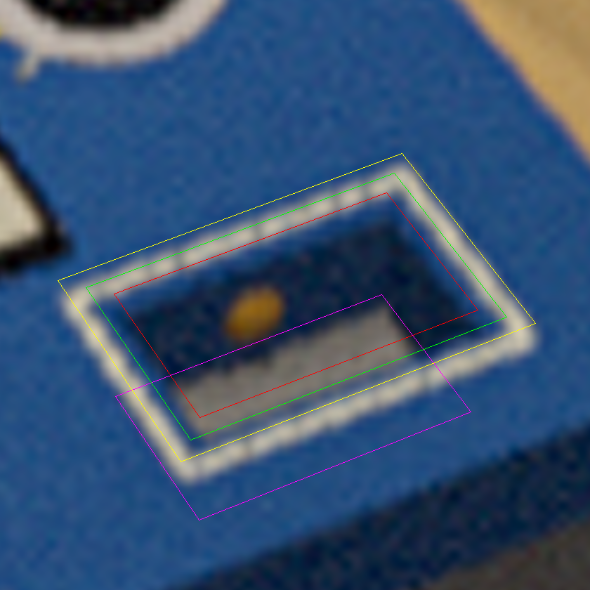

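View pics/w_top.png

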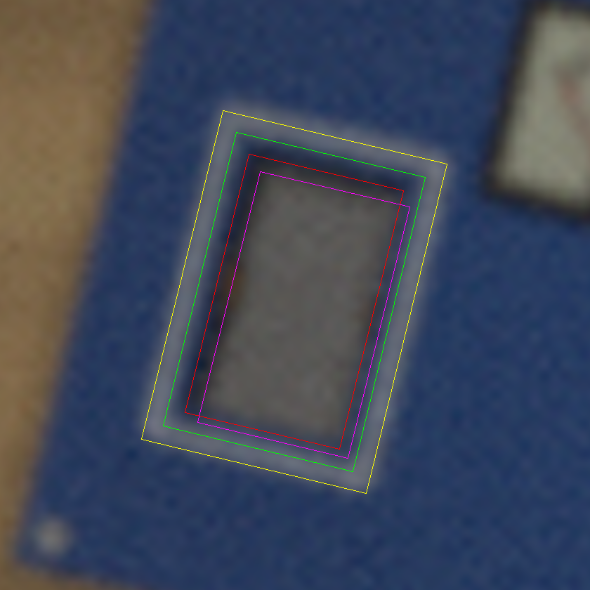

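Run:
```python
import pickle
from h import *
a,b,s=pickle.load(open("hov.pkl","rb"))
tv=(.5627,.0205,-.2177)
w=place(np.array([[-.01,.066,.08]]),*tv)[0]; u=proj(b,[w])[0]
w2=ray(b,u+[.2,1.85],.08); print("scene well",w,w2)
print("top well",place(np.array([[-.01,.066,.08]]),.5613,.0227,-.2186))
tv2=tuple(np.array(tv[:2])+(w2-w)[:2])+(tv[2],)
b2=dict(b); b2["pixels"]=np.clip(255*(b["pixels"]/255.)**.45,0,255).astype(np.uint8)
overlay(b2,(.5666,.0885,np.radians(-12.45),.1003),tv2,(.566,.08,.1),230,"pics/h3.png",8)
b2["pixels"]=b2["pixels"].copy()
F=8;im=cv2.resize(b2["pixels"],None,fx=F,fy=F,interpolation=cv2.INTER_CUBIC);u=(proj(b,[(.566,.08,.1)])[0]*F).astype(int)
cv2.imwrite("pics/h4.png",cv2.resize(im[u[1]-230:u[1]+230,u[0]-230:u[0]+230],(600,600)))
```

```text
scene well [0.56719101 0.08710203 0.08      ] [0.57067688 0.09184531 0.08      ]
top well [[0.56585095 0.08929796 0.08      ]]
```

View pics/h3.png

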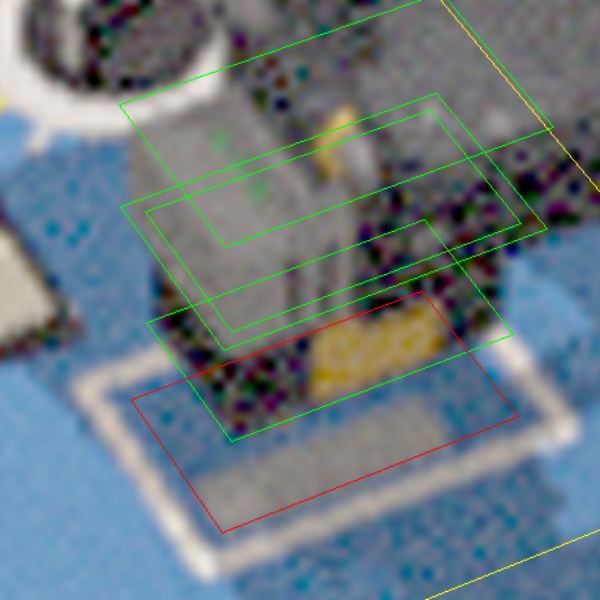

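View pics/h4.png

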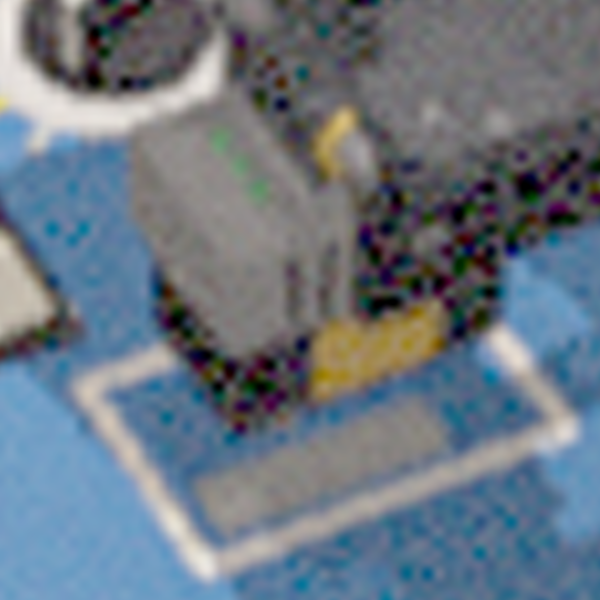

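Run:
```python
import pickle
from h import *
a,b,s=pickle.load(open("hov.pkl","rb")); ps=pickle.load(open("ps.pkl","rb")); b0=ps["scene"][0]
def orange(p,c,r):
    hsv=cv2.cvtColor(p["pixels"],cv2.COLOR_BGR2HSV); m=cv2.inRange(hsv,(10,120,50),(28,255,255))
    k=np.zeros_like(m); c=np.round(c).astype(int); k[c[1]-r:c[1]+r+1,c[0]-r:c[0]+r+1]=1
    m=m*k; n,l,st,ce=cv2.connectedComponentsWithStats(m)
    i=1+np.argmax(st[1:,4]); return ce[i],st[i]
a_=np.radians(-12.45)
pose=(.5666,.0885,a_,.1003)
for zc in(.012,.016):
    e=proj(b,place(np.array([[0,.02,zc]]),*pose))[0]; print("patch model",zc,e)
print("patch seen",orange(b,e,10))
for x in (-.01,.01): print("corner",proj(b,place(np.array([[x,.02,.014]]),*pose)))
# initial
pose0=(.4415,-.2795,np.radians(-29.5),0)
print("init model",proj(b0,place(np.array([[0,.02,.012],[0,.02,.016]]),*pose0)),orange(b0,proj(b0,place(np.array([[0,.02,.014]]),*pose0))[0],9))
for tv in((.5627,.0205,-.2177),(.5613,.0227,-.2186)):
    e=proj(b0,place(np.array([[-.01,.066-.022+.003,.06]]),*tv))[0]; print("nose model",e,"seen",orange(b0,e,9))
```

```text
patch model 0.012 [325.939575   233.37194628]
patch model 0.016 [325.98744598 232.13187568]
patch seen (array([325.76811594, 233.43478261]), array([320, 229,  13,  10,  69], dtype=int32))
corner [[329.85492951 231.28131708]]
corner [[322.04332797 234.2342771 ]]
init model [[273.88313883 169.96932254]
 [273.81393278 168.92070511]] (array([274.45714286, 172.90285714]), array([265, 165,  19,  14, 175], dtype=int32))
nose model [316.88889023 237.86935487] seen (array([316.84210526, 238.57894737]), array([314, 237,   6,   4,  19], dtype=int32))
nose model [317.92009894 238.12187588] seen (array([316.84210526, 238.57894737]), array([314, 237,   6,   4,  19], dtype=int32))
```

The patch on the pack is within 0.2 px of where the TCP predicts it, so the pack is held centred. The well estimates spread over about 3 mm; I'll take the middle one, lower to just above the deck and look again.

>>> play_rows --series '[{"tx": 0.0012,"ty": 0.0012,"tz": -0.01,"turn": 0},{"tx": 0,"ty": 0,"tz": -0.008,"turn": 0},{"tx": 0,"ty": 0,"tz": -0.003,"turn": 0},{"tx": 0,"ty": 0,"tz": 0,"turn": 0}]'

```text
time_s: 6.0
position: [0.5668, 0.0899, 0.1891]
tcp_rot: [[-0.215, -0.977, -0.002], [-0.977, 0.215, 0.0], [0.0, 0.002, -1.0]]
force: [0.5, 0.4, -4.1]
opening: 0.55
```

Run:
```python
from rig import vision,bot
import pickle
from h import *
b=vision.capture("scene"); s=bot.read_state(); print(s["position"],s["force"],s["moment"],s["time_s"])
b2=dict(b); b2["pixels"]=np.clip(255*(b["pixels"]/255.)**.5,0,255).astype(np.uint8)
F=12;im=cv2.resize(b2["pixels"],None,fx=F,fy=F,interpolation=cv2.INTER_CUBIC);u=(proj(b,[(.566,.085,.09)])[0]*F).astype(int)
cv2.imwrite("pics/i1.png",cv2.resize(im[u[1]-330:u[1]+330,u[0]-330:u[0]+330],(600,600)))
```

```text
[0.56708312 0.08996822 0.18944793] [ 0.82653893  0.06298972 -2.93536628] [0.01509946 0.04656051 0.0377229 ] 6.05
```

View pics/i1.png

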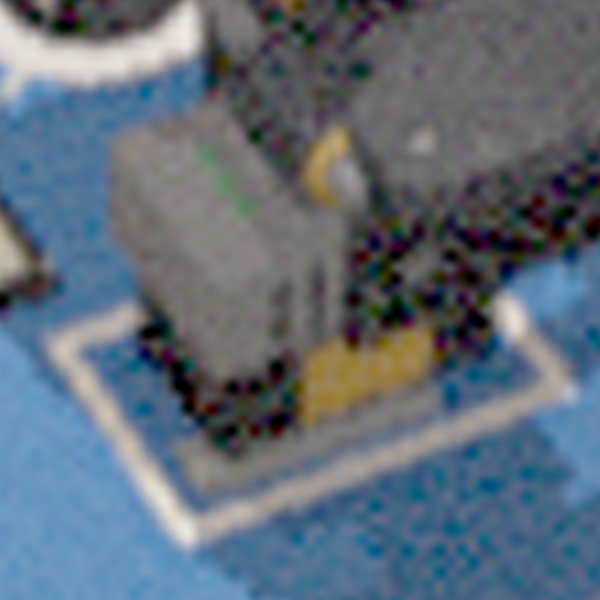

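>>> play_rows --series '[{"tx": 0.002,"ty": 0,"tz": 0,"turn": 0},{"tx": 0,"ty": 0,"tz": -0.004,"turn": 0},{"tx": 0,"ty": 0,"tz": -0.003,"turn": 0},{"tx": 0,"ty": 0,"tz": 0,"turn": 0}]'

```text
time_s: 6.45
position: [0.5686, 0.0901, 0.1838]
tcp_rot: [[-0.214, -0.977, -0.001], [-0.977, 0.214, 0.0], [0.0, 0.001, -1.0]]
force: [0.3, 0.4, -3.2]
opening: 0.559
```

Run:
```python
from rig import vision,bot
import pickle
from h import *
b=vision.capture("scene"); s=bot.read_state(); print(s["position"],s["force"],s["moment"],s["time_s"])
```

```text
[0.56868064 0.09006208 0.1839871 ] [ 0.32050031 -0.17885738 -2.94437328] [0.0477855  0.00278586 0.00375011] 6.5
```

>>> play_rows --series '[{"tx": 0,"ty": 0,"tz": -0.002,"turn": 0},{"tx": 0,"ty": 0,"tz": -0.002,"turn": 0},{"tx": 0,"ty": 0,"tz": 0,"turn": 0}]'

```text
time_s: 6.8
position: [0.5687, 0.09, 0.1808]
tcp_rot: [[-0.215, -0.977, -0.001], [-0.977, 0.215, 0.0], [0.0, 0.001, -1.0]]
force: [-1.0, 0.3, -2.2]
opening: 0.557
```

>>> play_rows --series '[{"tx": 0,"ty": 0,"tz": -0.003,"turn": 0},{"tx": 0,"ty": 0,"tz": -0.003,"turn": 0},{"tx": 0,"ty": 0,"tz": 0,"turn": 0}]'

```text
time_s: 7.1
position: [0.5686, 0.09, 0.1758]
tcp_rot: [[-0.214, -0.977, -0.001], [-0.977, 0.214, 0.0], [0.0, 0.001, -1.0]]
force: [-0.8, 0.1, -3.1]
opening: 0.551
```

>>> play_rows --series '[{"tx": 0,"ty": 0,"tz": -0.004,"turn": 0},{"tx": 0,"ty": 0,"tz": -0.004,"turn": 0},{"tx": 0,"ty": 0,"tz": 0,"turn": 0}]'

```text
time_s: 7.4
position: [0.5687, 0.0898, 0.1694]
tcp_rot: [[-0.214, -0.977, -0.001], [-0.977, 0.214, -0.0], [0.001, 0.001, -1.0]]
force: [-0.4, -0.4, -3.9]
opening: 0.552
```

>>> play_rows --series '[{"tx": 0,"ty": 0,"tz": -0.003,"turn": 0},{"tx": 0,"ty": 0,"tz": -0.003,"turn": 0},{"tx": 0,"ty": 0,"tz": 0,"turn": 0}]'

```text
time_s: 7.7
position: [0.5694, 0.09, 0.1659]
tcp_rot: [[-0.214, -0.977, 0.002], [-0.977, 0.214, -0.0], [-0.0, -0.002, -1.0]]
force: [0.1, 0.1, 1.0]
opening: 0.554
```

>>> play_rows --series '[{"tx": 0,"ty": 0,"tz": -0.003,"turn": 0},{"tx": 0,"ty": 0,"tz": -0.003,"turn": 0},{"tx": 0,"ty": 0,"tz": -0.003,"turn": 0},{"tx": 0,"ty": 0,"tz": 0,"turn": 0}]'

```text
time_s: 8.1
position: [0.5693, 0.09, 0.1578]
tcp_rot: [[-0.214, -0.977, 0.001], [-0.977, 0.214, -0.0], [-0.0, -0.001, -1.0]]
force: [0.3, -0.4, -1.4]
opening: 0.552
```

>>> play_rows --series '[{"tx": 0,"ty": 0,"tz": -0.003,"turn": 0},{"tx": 0,"ty": 0,"tz": -0.003,"turn": 0},{"tx": 0,"ty": 0,"tz": 0,"turn": 0}]'

```text
time_s: 8.4
position: [0.5694, 0.0899, 0.1531]
tcp_rot: [[-0.215, -0.977, 0.001], [-0.977, 0.215, -0.0], [-0.0, -0.001, -1.0]]
force: [-0.2, -1.9, 3.8]
opening: 0.548
```

>>> play_rows --series '[{"tx": 0,"ty": 0,"tz": -0.002,"turn": 0},{"tx": 0,"ty": 0,"tz": 0,"turn": 0},{"tx": 0,"ty": 0,"tz": 0,"turn": 0}]'

```text
time_s: 8.7
position: [0.5692, 0.0898, 0.1524]
tcp_rot: [[-0.214, -0.977, 0.001], [-0.977, 0.214, -0.001], [0.0, -0.001, -1.0]]
force: [-0.5, -2.2, 9.5]
opening: 0.551
```

Run:
```python
from rig import vision,bot
import pickle
from h import *
b=vision.capture("scene"); s=bot.read_state(); print(s["position"],s["force"],s["moment"],s["time_s"])
b2=dict(b); b2["pixels"]=np.clip(255*(b["pixels"]/255.)**.5,0,255).astype(np.uint8)
F=12;im=cv2.resize(b2["pixels"],None,fx=F,fy=F,interpolation=cv2.INTER_CUBIC);u=(proj(b,[(.566,.085,.09)])[0]*F).astype(int)
cv2.imwrite("pics/j1.png",cv2.resize(im[u[1]-330:u[1]+330,u[0]-330:u[0]+330],(600,600)))
```

```text
[0.5691729  0.08975618 0.15240743] [-0.80385724 -1.93774157  9.78745811] [-0.08148118  0.13571572  0.15729172] 8.75
```

View pics/j1.png

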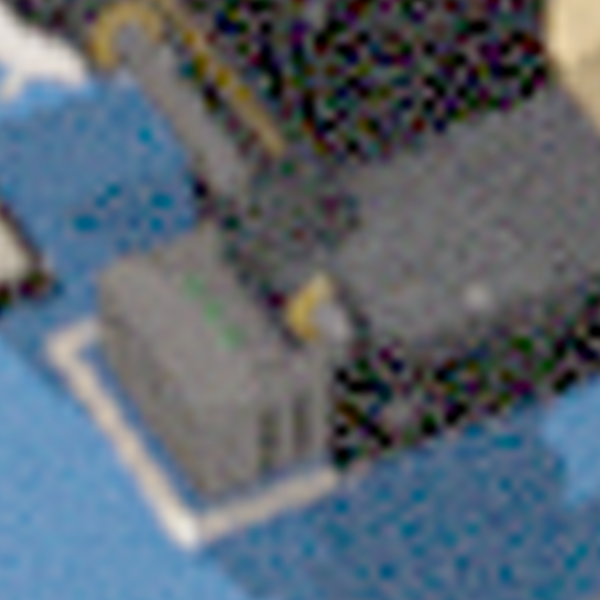

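The cap sits on the deck inside the white frame, with its lower corner at about (205,500) and no dark body showing. Letting go and lifting.

>>> play_rows --series '[{"tx": 0,"ty": 0,"tz": 0,"turn": 0},{"tx": 0,"ty": 0,"tz": 0,"turn": 0},{"tx": 0,"ty": 0,"tz": 0,"turn": 0},{"tx": 0,"ty": 0,"tz": 0,"turn": 0},{"tx": 0,"ty": 0,"tz": 0,"turn": 0},{"tx": 0,"ty": 0,"tz": 0,"turn": 0}]' --gripper 1

```text
time_s: 9.35
position: [0.5688, 0.0901, 0.1512]
tcp_rot: [[-0.214, -0.977, -0.0], [-0.977, 0.214, 0.0], [0.0, 0.0, -1.0]]
force: [-0.4, -0.4, 0.2]
opening: 0.97
```

>>> play_rows --series '[{"tx": 0,"ty": 0,"tz": 0.03,"turn": 0},{"tx": 0,"ty": 0,"tz": 0.05,"turn": 0},{"tx": 0,"ty": 0,"tz": 0.05,"turn": 0},{"tx": 0,"ty": -0.06,"tz": 0,"turn": 0.12},{"tx": 0,"ty": -0.06,"tz": 0,"turn": 0.12},{"tx": 0,"ty": -0.06,"tz": 0,"turn": 0.12},{"tx": -0.02,"ty": -0.06,"tz": 0,"turn": 0.12},{"tx": -0.02,"ty": -0.06,"tz": 0,"turn": 0.12},{"tx": 0,"ty": 0,"tz": 0,"turn": 0}]'

```text
time_s: 10.25
position: [0.536, -0.1546, 0.2555]
tcp_rot: [[0.396, -0.918, -0.0], [-0.918, -0.396, -0.002], [0.002, 0.001, -1.0]]
force: [1.5, 0.0, 0.0]
opening: 1.0
```

Run:
```python
from rig import vision,bot
import pickle
from h import *
b=vision.capture("scene");a=vision.capture("top"); s=bot.read_state(); print(s["position"],s["force"],s["tcp_rot"][:,0],s["time_s"])
o=[]
for p in(b,a):
    F=8;im=cv2.resize(p["pixels"],None,fx=F,fy=F,interpolation=cv2.INTER_CUBIC);u=(proj(b if p is b else a,[(.55,.02,.09)])[0]*F).astype(int)
    o.append(cv2.resize(im[u[1]-440:u[1]+440,u[0]-440:u[0]+440],(400,400)))
cv2.imwrite("pics/k1.png",np.hstack(o)); pickle.dump((a,b),open("k.pkl","wb"))
```

```text
[ 0.53683309 -0.14994314  0.25538639] [-0.6304368   0.8984107   0.25164637] [ 3.96652546e-01 -9.17968593e-01 -6.48143086e-04] 10.35
```

View pics/k1.png

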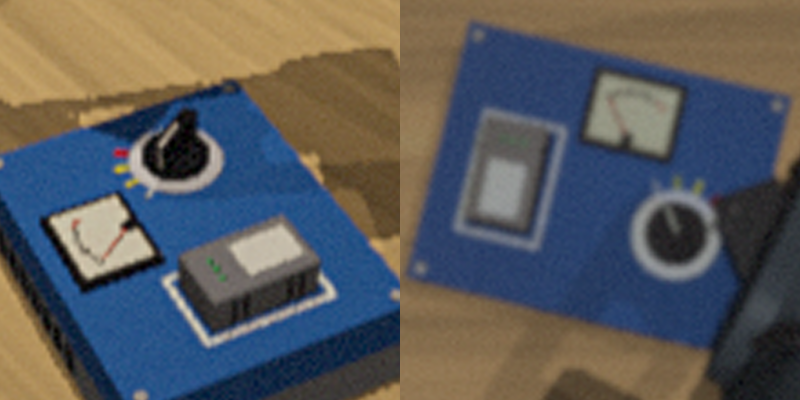

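Left: the pack is home inside the white frame. Right: the pointer is still at the white mark. Moving over the dial next.

>>> play_rows --series '[{"tx": -0.003,"ty": 0.03,"tz": 0,"turn": 0},{"tx": -0.003,"ty": 0.045,"tz": 0,"turn": 0},{"tx": -0.003,"ty": 0.045,"tz": 0,"turn": 0},{"tx": -0.002,"ty": 0.0237,"tz": -0.02,"turn": 0},{"tx": 0,"ty": 0,"tz": -0.04,"turn": 0},{"tx": 0,"ty": 0,"tz": -0.01,"turn": 0},{"tx": 0,"ty": 0,"tz": 0,"turn": 0}]'

```text
time_s: 11.05
position: [0.5277, -0.0324, 0.1983]
tcp_rot: [[0.402, -0.916, -0.003], [-0.916, -0.402, 0.001], [-0.002, 0.003, -1.0]]
force: [0.3, -0.3, 0.4]
opening: 0.998
```

Run:
```python
from rig import vision,bot
import pickle
from h import *
b=vision.capture("scene"); s=bot.read_state(); print(s["position"],s["force"],s["tcp_rot"][:,0],s["time_s"])
F=10;im=cv2.resize(b["pixels"],None,fx=F,fy=F,interpolation=cv2.INTER_CUBIC);im=np.clip(255*(im/255.)**.6,0,255).astype(np.uint8)
u=(proj(b,[(.528,-.035,.12)])[0]*F).astype(int)
cv2.imwrite("pics/l1.png",cv2.resize(im[u[1]-400:u[1]+400,u[0]-400:u[0]+400],(600,600)))
```

```text
[ 0.52861501 -0.03309434  0.19937185] [0.23830165 0.29934114 0.67644905] [ 4.01338407e-01 -9.15929624e-01 -6.37816311e-04] 11.1
```

View pics/l1.png

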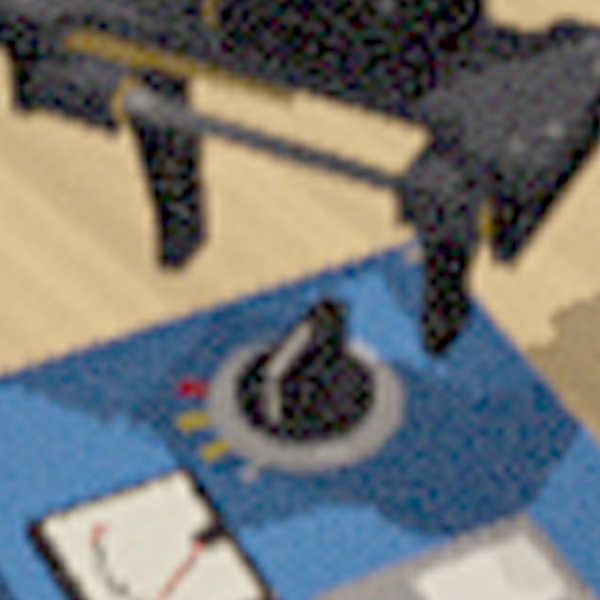

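>>> play_rows --series '[{"tx": 0,"ty": -0.0015,"tz": -0.015,"turn": 0},{"tx": 0,"ty": 0,"tz": -0.02,"turn": 0},{"tx": 0,"ty": 0,"tz": -0.0115,"turn": 0},{"tx": 0,"ty": 0,"tz": 0,"turn": 0},{"tx": 0,"ty": 0,"tz": 0,"turn": 0}]'

```text
time_s: 11.6
position: [0.5287, -0.0354, 0.1624]
tcp_rot: [[0.4, -0.916, 0.0], [-0.916, -0.4, -0.0], [0.0, -0.0, -1.0]]
force: [-0.6, -0.1, -0.9]
opening: 0.999
```

>>> play_rows --series '[{"tx": 0,"ty": 0,"tz": 0,"turn": 0},{"tx": 0,"ty": 0,"tz": 0,"turn": 0},{"tx": 0,"ty": 0,"tz": 0,"turn": 0},{"tx": 0,"ty": 0,"tz": 0,"turn": 0},{"tx": 0,"ty": 0,"tz": 0,"turn": 0},{"tx": 0,"ty": 0,"tz": 0,"turn": 0},{"tx": 0,"ty": 0,"tz": 0,"turn": 0},{"tx": 0,"ty": 0,"tz": 0,"turn": 0},{"tx": 0,"ty": 0,"tz": 0,"turn": 0},{"tx": 0,"ty": 0,"tz": 0,"turn": 0}]' --gripper 0

```text
time_s: 12.6
position: [0.5285, -0.0351, 0.1622]
tcp_rot: [[0.401, -0.916, -0.0], [-0.916, -0.401, 0.0], [-0.0, 0.0, -1.0]]
force: [-0.3, -0.2, 0.1]
opening: 0.17
```

>>> play_rows --series '[{"tx": 0,"ty": 0,"tz": 0,"turn": 0},{"tx": 0,"ty": 0,"tz": 0,"turn": 0},{"tx": 0,"ty": 0,"tz": 0,"turn": 0},{"tx": 0,"ty": 0,"tz": 0,"turn": 0}]'

```text
time_s: 13.0
position: [0.5286, -0.0354, 0.1623]
tcp_rot: [[0.401, -0.916, 0.0], [-0.916, -0.401, -0.0], [0.001, -0.0, -1.0]]
force: [0.6, -2.2, -0.7]
opening: 0.137
```

Run:
```python
from rig import bot
s=bot.read_state(); print(s["position"],s["force"],s["moment"],s["opening"],s["joint_positions"],s["time_s"])
```

```text
[ 0.52859968 -0.03536134  0.16226617] [ 0.62715226 -2.16624622 -0.68483911] [-0.36851522  0.02529502 -0.00417021] 0.1371836249870594 [-1.59127421e+01  3.42117506e+01  1.02213851e+02 -2.76876013e-02
  4.35500362e+01  5.04906453e+01] 13.0
```

>>> play_rows --series '[{"tx": 0,"ty": 0,"tz": 0,"turn": -0.05},{"tx": 0,"ty": 0,"tz": 0,"turn": -0.05},{"tx": 0,"ty": 0,"tz": 0,"turn": -0.05},{"tx": 0,"ty": 0,"tz": 0,"turn": -0.05},{"tx": 0,"ty": 0,"tz": 0,"turn": -0.05},{"tx": 0,"ty": 0,"tz": 0,"turn": -0.05},{"tx": 0,"ty": 0,"tz": 0,"turn": 0}]'

```text
time_s: 13.7
position: [0.5287, -0.0355, 0.1622]
tcp_rot: [[0.098, -0.995, 0.0], [-0.995, -0.098, -0.001], [0.001, -0.0, -1.0]]
force: [-0.5, -2.6, -0.5]
opening: 0.135
```

>>> play_rows --series '[{"tx": 0,"ty": 0,"tz": 0,"turn": -0.06},{"tx": 0,"ty": 0,"tz": 0,"turn": -0.06},{"tx": 0,"ty": 0,"tz": 0,"turn": -0.06},{"tx": 0,"ty": 0,"tz": 0,"turn": -0.06},{"tx": 0,"ty": 0,"tz": 0,"turn": -0.06},{"tx": 0,"ty": 0,"tz": 0,"turn": -0.06},{"tx": 0,"ty": 0,"tz": 0,"turn": -0.06},{"tx": 0,"ty": 0,"tz": 0,"turn": -0.06},{"tx": 0,"ty": 0,"tz": 0,"turn": -0.06},{"tx": 0,"ty": 0,"tz": 0,"turn": 0}]'

```text
time_s: 14.7
position: [0.5286, -0.0358, 0.1623]
tcp_rot: [[-0.449, -0.894, 0.0], [-0.894, 0.449, -0.001], [0.001, -0.001, -1.0]]
force: [0.3, -5.0, -1.2]
opening: 0.137
```

Run:
```python
from rig import bot
import numpy as np
s=bot.read_state(); print(np.degrees(np.arctan2(s["tcp_rot"][1,0],s["tcp_rot"][0,0])),s["position"],s["force"],s["moment"],s["opening"],s["joint_positions"],s["time_s"])
```

```text
-116.668037368715 [ 0.52855746 -0.03579927  0.16225433] [ 0.25264052 -4.96408362 -1.15402003] [-0.89365752  0.08944981  0.10312596] 0.13682335180542862 [-15.9348765   34.21329935 102.21325352  -0.10973851  43.54193569
 100.81265937] 14.7
```

>>> play_rows --series '[{"tx": 0,"ty": -0.001,"tz": 0,"turn": -0.06},{"tx": 0,"ty": 0,"tz": 0,"turn": -0.06},{"tx": 0,"ty": 0,"tz": 0,"turn": -0.06},{"tx": 0,"ty": 0,"tz": 0,"turn": -0.06},{"tx": 0,"ty": 0,"tz": 0,"turn": -0.06},{"tx": 0,"ty": 0,"tz": 0,"turn": -0.05},{"tx": 0,"ty": 0,"tz": 0,"turn": -0.02},{"tx": 0,"ty": 0,"tz": 0,"turn": 0},{"tx": 0,"ty": 0,"tz": 0,"turn": 0}]'

```text
time_s: 15.6
position: [0.5285, -0.0361, 0.1622]
tcp_rot: [[-0.753, -0.657, -0.0], [-0.657, 0.753, -0.0], [0.0, -0.0, -1.0]]
force: [-0.7, -4.1, -1.0]
opening: 0.139
```

Run:
```python
from rig import bot,vision
from h import *
b=vision.capture("scene");a=vision.capture("top")
s=bot.read_state(); print(np.degrees(np.arctan2(s["tcp_rot"][1,0],s["tcp_rot"][0,0])),s["position"],s["force"],s["moment"],s["opening"],s["joint_positions"],s["time_s"])
o=[]
for p in(b,a):
    F=8;im=cv2.resize(p["pixels"],None,fx=F,fy=F,interpolation=cv2.INTER_CUBIC);im=np.clip(255*(im/255.)**.6,0,255).astype(np.uint8);u=(proj(p,[(.55,.0,.1)])[0]*F).astype(int)
    o.append(cv2.resize(im[u[1]-360:u[1]+360,u[0]-360:u[0]+360],(400,400)))
cv2.imwrite("pics/m1.png",np.hstack(o))
```

```text
-138.91729360685142 [ 0.52844715 -0.03608754  0.1622624 ] [-0.67286001 -5.06785306 -0.1132329 ] [-0.68594487  0.09660863  0.1029262 ] 0.1376319490605125 [-1.59921611e+01  3.42111010e+01  1.02216797e+02 -3.54911359e-02
  4.35673703e+01  1.22950844e+02] 15.7
```

View pics/m1.png

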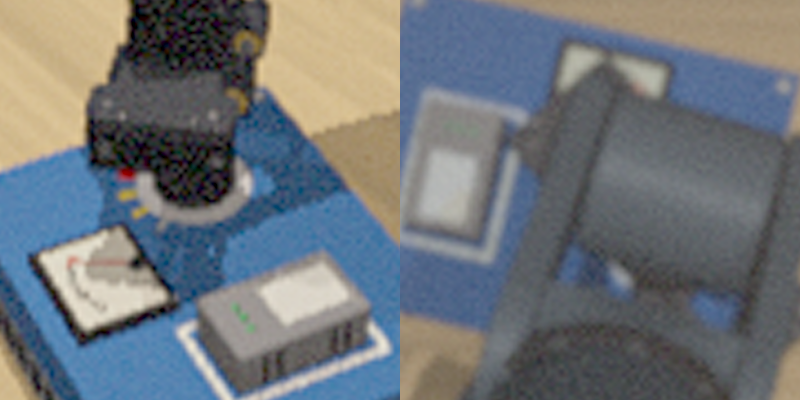

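Run:
```python
from rig import bot,vision
from h import *
b=vision.capture("scene"); p=b
F=16;im=cv2.resize(p["pixels"],None,fx=F,fy=F,interpolation=cv2.INTER_CUBIC);im=np.clip(255*(im/255.)**.6,0,255).astype(np.uint8)
o=[]
for X in((.615,0,.087),(.53,-.035,.1)):
    u=(proj(p,[X])[0]*F).astype(int);o.append(cv2.resize(im[u[1]-400:u[1]+400,u[0]-400:u[0]+400],(400,400)))
cv2.imwrite("pics/n1.png",np.hstack(o))
```

```text
(no output)
```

View pics/n1.png

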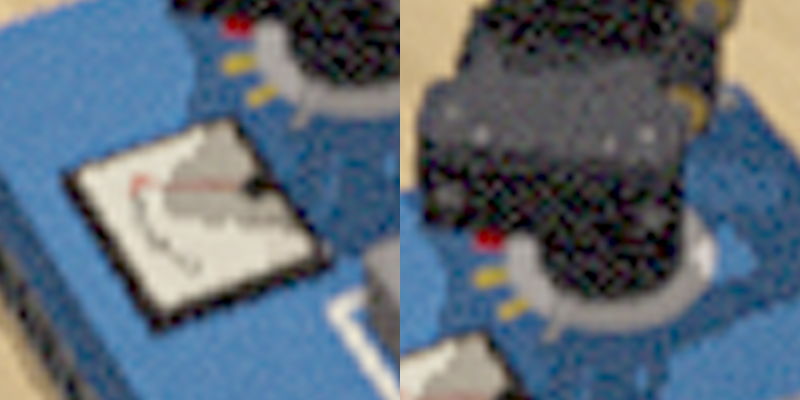

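The ammeter needle runs from its pivot (262,185) to the red end of the scale at (140,183), so the dial is at the third click. The next calls hold it there.

>>> play_rows --series '[{"tx": 0,"ty": 0,"tz": 0,"turn": 0},{"tx": 0,"ty": 0,"tz": 0,"turn": 0},{"tx": 0,"ty": 0,"tz": 0,"turn": 0},{"tx": 0,"ty": 0,"tz": 0,"turn": 0},{"tx": 0,"ty": 0,"tz": 0,"turn": 0},{"tx": 0,"ty": 0,"tz": 0,"turn": 0},{"tx": 0,"ty": 0,"tz": 0,"turn": 0},{"tx": 0,"ty": 0,"tz": 0,"turn": 0},{"tx": 0,"ty": 0,"tz": 0,"turn": 0},{"tx": 0,"ty": 0,"tz": 0,"turn": 0}]'

```text
time_s: 16.75
position: [0.5285, -0.0361, 0.1623]
tcp_rot: [[-0.754, -0.657, -0.0], [-0.657, 0.754, -0.0], [0.0, -0.0, -1.0]]
force: [-0.3, -5.2, -0.9]
opening: 0.136
```

>>> play_rows --series '[{"tx": 0,"ty": 0,"tz": 0,"turn": 0},{"tx": 0,"ty": 0,"tz": 0,"turn": 0},{"tx": 0,"ty": 0,"tz": 0,"turn": 0},{"tx": 0,"ty": 0,"tz": 0,"turn": 0},{"tx": 0,"ty": 0,"tz": 0,"turn": 0},{"tx": 0,"ty": 0,"tz": 0,"turn": 0},{"tx": 0,"ty": 0,"tz": 0,"turn": 0},{"tx": 0,"ty": 0,"tz": 0,"turn": 0},{"tx": 0,"ty": 0,"tz": 0,"turn": 0},{"tx": 0,"ty": 0,"tz": 0,"turn": 0}]'

```text
time_s: 17.75
position: [0.5285, -0.0361, 0.1623]
tcp_rot: [[-0.754, -0.657, 0.0], [-0.657, 0.754, -0.0], [0.0, -0.0, -1.0]]
force: [-0.4, -5.7, -1.0]
opening: 0.136
```

>>> play_rows --series '[{"tx": 0,"ty": 0,"tz": 0,"turn": 0},{"tx": 0,"ty": 0,"tz": 0,"turn": 0},{"tx": 0,"ty": 0,"tz": 0,"turn": 0},{"tx": 0,"ty": 0,"tz": 0,"turn": 0},{"tx": 0,"ty": 0,"tz": 0,"turn": 0},{"tx": 0,"ty": 0,"tz": 0,"turn": 0},{"tx": 0,"ty": 0,"tz": 0,"turn": 0},{"tx": 0,"ty": 0,"tz": 0,"turn": 0},{"tx": 0,"ty": 0,"tz": 0,"turn": 0},{"tx": 0,"ty": 0,"tz": 0,"turn": 0}]'

```text
time_s: 18.75
position: [0.5285, -0.0361, 0.1623]
tcp_rot: [[-0.754, -0.657, -0.0], [-0.657, 0.754, -0.0], [0.0, -0.0, -1.0]]
force: [-0.8, -5.8, -0.3]
opening: 0.133
```

>>> play_rows --series '[{"tx": 0,"ty": 0,"tz": 0,"turn": 0},{"tx": 0,"ty": 0,"tz": 0,"turn": 0},{"tx": 0,"ty": 0,"tz": 0,"turn": 0},{"tx": 0,"ty": 0,"tz": 0,"turn": 0},{"tx": 0,"ty": 0,"tz": 0,"turn": 0},{"tx": 0,"ty": 0,"tz": 0,"turn": 0},{"tx": 0,"ty": 0,"tz": 0,"turn": 0},{"tx": 0,"ty": 0,"tz": 0,"turn": 0},{"tx": 0,"ty": 0,"tz": 0,"turn": 0},{"tx": 0,"ty": 0,"tz": 0,"turn": 0}]'

```text
time_s: 19.75
position: [0.5285, -0.0361, 0.1622]
tcp_rot: [[-0.754, -0.657, -0.0], [-0.657, 0.754, -0.0], [0.0, -0.0, -1.0]]
force: [-0.9, -5.8, -1.0]
opening: 0.139
```

>>> play_rows --series '[{"tx": 0,"ty": 0,"tz": 0,"turn": 0},{"tx": 0,"ty": 0,"tz": 0,"turn": 0},{"tx": 0,"ty": 0,"tz": 0,"turn": 0},{"tx": 0,"ty": 0,"tz": 0,"turn": 0},{"tx": 0,"ty": 0,"tz": 0,"turn": 0},{"tx": 0,"ty": 0,"tz": 0,"turn": 0},{"tx": 0,"ty": 0,"tz": 0,"turn": 0},{"tx": 0,"ty": 0,"tz": 0,"turn": 0},{"tx": 0,"ty": 0,"tz": 0,"turn": 0},{"tx": 0,"ty": 0,"tz": 0,"turn": 0}]'

```text
time_s: 20.75
position: [0.5284, -0.0361, 0.1622]
tcp_rot: [[-0.754, -0.657, -0.0], [-0.657, 0.754, -0.0], [0.0, -0.0, -1.0]]
force: [-1.3, -4.9, -1.2]
opening: 0.136
```

>>> play_rows --series '[{"tx": 0,"ty": 0,"tz": 0,"turn": 0},{"tx": 0,"ty": 0,"tz": 0,"turn": 0},{"tx": 0,"ty": 0,"tz": 0,"turn": 0},{"tx": 0,"ty": 0,"tz": 0,"turn": 0},{"tx": 0,"ty": 0,"tz": 0,"turn": 0},{"tx": 0,"ty": 0,"tz": 0,"turn": 0},{"tx": 0,"ty": 0,"tz": 0,"turn": 0},{"tx": 0,"ty": 0,"tz": 0,"turn": 0},{"tx": 0,"ty": 0,"tz": 0,"turn": 0},{"tx": 0,"ty": 0,"tz": 0,"turn": 0}]'

```text
time_s: 21.75
position: [0.5285, -0.0361, 0.1623]
tcp_rot: [[-0.754, -0.657, -0.0], [-0.657, 0.754, -0.0], [0.0, -0.0, -1.0]]
force: [0.3, -4.7, -1.1]
opening: 0.135
```

Run:
```python
from rig import bot,vision
from h import *
p=vision.capture("scene")
s=bot.read_state(); print(s["position"],s["force"],s["moment"],s["opening"],s["time_s"])
F=10;im=cv2.resize(p["pixels"],None,fx=F,fy=F,interpolation=cv2.INTER_CUBIC);im=np.clip(255*(im/255.)**.6,0,255).astype(np.uint8)
u=(proj(p,[(.57,.03,.09)])[0]*F).astype(int);cv2.imwrite("pics/o1.png",cv2.resize(im[u[1]-450:u[1]+450,u[0]-550:u[0]+550],(700,573)))
```

```text
[ 0.52842988 -0.03607406  0.16226095] [-1.17663632 -5.58250409 -1.54637635] [-0.83311982  0.10712037  0.08802148] 0.1327250274683304 21.8
```

View pics/o1.png

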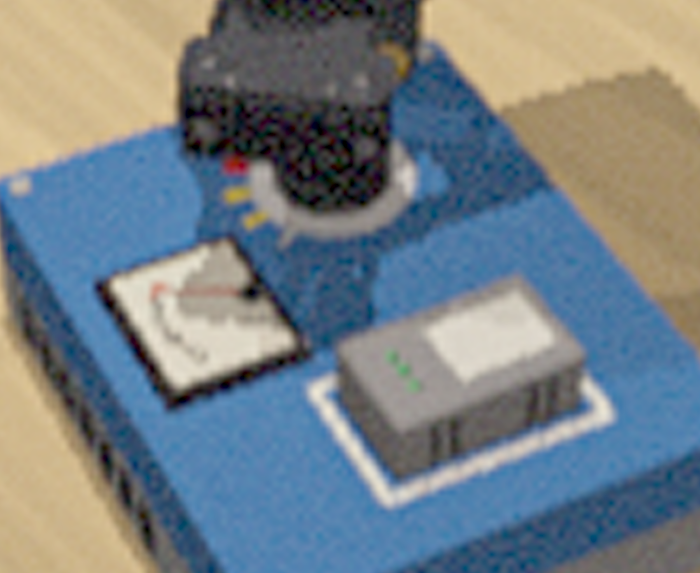

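The needle is still at the red end (160,292), and the pack is flush and untouched at (460,370). The hold has lasted over 6 s, so I'm handing in.

```bash
python3 -c "
from rig import bot
print(bot.hand_in())"
```

```text
the job is handed in; nothing more can be done
None
```

I pressed the grey pack home in the well and let go with the dial at off. I then turned the dial clockwise to the third click, held it there for over 6 s, and handed in at about 21.8 s while still gripping it. No verdict is reported.

**Last checks**
- **Pack:** the last picture shows the cap flush on the deck inside the white frame, with nothing touching it. On the press, the arm stopped at the height expected for a fully home pack, with about 10 N upward.
- **Dial:** the ammeter needle is at the red end. The gripper turned 72.5° (1.265 rad) from off, with about 0.09–0.10 N m on the tool about the dial's axis and a steady pose.
- **Bystanders:** the bowl, funnel and ratchet were not approached, but I did not re-measure their positions at the end.

**What disagreed**
- **Well position:** the two cameras placed the well about 3–5 mm apart. I used a position in between, and the pack went in without touching the rim.
- **Side force on the dial:** about 5 N sideways remained while holding it, from a small centring error.
- **Refused move:** one move call was refused for incomplete rows and nothing moved.

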